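# Hover the embossing stamp over a notebook cover

## Task

Pick up the red-handled embossing stamp, lift it over the row of standing covers, and stop with it hovering about a centimetre above the notebook cover, level, centred in and square with the printed frame, ready to be pressed on a colleague's word. Finish while holding it there, still in the gripper and motionless: never let the stamp or the robot touch the notebook cover or the row, and leave the blue stamp, glue bottle, hammer and standing folder where they are.

Things in the scene. Friction and masses are not known exactly. Their poses are not given: they have to be found in the camera images.
- stamp: Embossing hand stamp with a RED handle, 0.3-0.6 kg, standing upright on its die. Origin: centre of the die's underside; z up, x along the long side. Bottom up: brass die 64 x 48 mm (x, y) to height 12; wooden block 60 x 44 to 26; handle 40 (x) x 22 (y) to 82, its flat side faces (across y) up to 71, top rounded. Either way round (half turn) is right.
- stamp_blue: Bystander: a stamp of the same size and shape with a BLUE handle, same frame. It stands near the red one; which stands nearer the robot varies.
- cover: Cream notebook cover (200 x 140 x 4 mm, x by y) on a black holder plate (220 x 160 x 12 mm), fixed to the bench; position and yaw vary. Origin: centre of the holder's underside, on the bench; the cover's top face is 16 mm above it. A small flat brass snap shows near its -x end.
- mark (a point): Centre of the dark brown printed rectangle on the cover's top face (16 mm above the bench, 30 mm in x and -10 mm in y from the cover's origin, same axes). The rectangle's line is 3 mm wide; inside it measures 77 mm along x and 61 mm along y, an even 6.5 mm border round the die. x runs along the rectangle's long side, z up.
- row: Row of folded cream covers standing upright in a low blue tray, fixed to the bench between the stamps and the notebook cover: 300 mm long (x), 100 mm wide (y), 125 mm high. Origin: centre of the underside; z up. Position and yaw vary a little.
- glue: Bystander: closed glue bottle, 52 mm diameter, 141 mm high with its red nozzle, standing beside the notebook cover, on the +y side. Origin: centre of its underside.
- hammer: Bystander: hammer about 240 mm long lying on the bench beyond the stamps. x along its handle to the head.
- folder: Bystander: half-open cream folder standing on edge, about 85 x 100 mm on plan, 130 mm high, beyond the far end of the row. Origin: centre of its underside.

How it is judged:
By the outcome, as a careful person would: the job done as asked, in the order asked, and still so for the second after the job is handed in, while the arm keeps its last pose, push and grip.
It also fails if it takes over 43 s, if anything falls off the work surface, if the arm or the gripper's body presses on something with over 40 N, if the wrist force passes 120 N, or if a joint passes its speed limit or range.

## Robot

A 6-joint arm with a two-finger parallel gripper is mounted at the origin on the work surface. World frame = base frame: x ahead of the robot, y to its left, z up, the work surface at z = 0. Lengths are in m, angles in rad, forces in N, time in s.
With the tool pointing down it reaches from about 0.3 to 0.875 m from the base axis. Payload 6.4 kg.
Tool frame: the origin (TCP) lies midway between the tips of the shut fingers; the grasp point (between the pads) lies arm.grip_depth behind it (arm.grip_depth is the distance from the TCP to the grasp point, in m); z points along the fingers, y is the line along which they close (so a half turn about z gives the same grasp; the last joint's range is limited). The gripper opens to 88 mm and grips with 3 to 60 N. Pads are 18 mm wide; open, the fingers measure 123 mm over their backs; the gripper's body (75 mm by 187 mm) begins 45 mm behind the grasp point.
Start: joints at [-1.325, 0.181, 1.607, -0, 1.354, -0.206], TCP at [0.251, -0.517, 0.239] pointing down, gripper open.
Joint ranges: [-2.99, 2.99], [-0.89, 2.07], [0.3, 2.58], [-1.14, 4.28], [0, 2.63], [-3.12, 3.12]. Speed limits (rad/s): [2.57, 2.57, 3.01, 3.14, 3.14, 3.14].

## Interface

Orientations are given as a unit quaternion [x, y, z, w].
In Python, from rig import arm, grab_frame, camera_params gives the robot as it stands.
- The arm moves only by the shell command python3 -m inch 'ROWS' [FORCE]. ROWS is JSON, a list that holds one entry, the list of rows, each a list of 7 numbers: the shift along the world's x, y, z in cm, then the turn, a rotation vector about the world's x, y, z in degrees, then the opening, from 0 (shut) to 1 (fully open). A call has exactly 8 rows; each row shifts and turns the commanded pose from where the row before left it; what a row does not reach is not made up. A row lasts 1/12 s, in which the tool goes at most 41.7 mm and 7.16 degrees, less where a joint would pass 70% of its speed; a pose out of reach is approached as far as the arm can. A call is refused whole if a number of a shift passes 4.17 or a number of a turn 7.16, either way. A call with a gripper value outside its range is refused whole. The fingers move at their own pace and stop on an object; FORCE is the grip in N (left out, the last holds). Time passes only in rows, so rows that do not move let the fingers close, or fill a call up. It gives the time, the measured TCP pose, the force, the opening and the grip force at its end, in the units of the state.
- arm.get_obs(): the state, without advancing time (a new reading comes with each control period).
- grab_frame(name): name is "scene" or "top" or "wrist"; returns the picture (480x640x3 uint8, red, green, blue); there is no depth.
- camera_params(name): a dict with "mtx" (3x3 intrinsics, pixels), "extrinsics" (4x4, takes a point from camera to world coordinates). Camera axes: x right, y down, z forward; pixel columns grow to the right and rows downward; lengths in m; the calibration is good to about 2 mm. A picture is of the moment at which its call begins: read the wrist's pose just before it. camera_params takes no time and is no camera call; for the wrist camera it gives the pose at the moment of the call.
- arm.finish_job(): hands the job in; it is judged then, once.
The state is a dict: "clock": time; "joint_positions": joint angles; "qd": joint speeds; "joint_torque": joint torques, N m; "tool_pos": TCP position; "ee_rot": TCP orientation; "wrist_force": force on the tool from outside, world axes, zero at the start; "wrist_torque": the same for the moment, N m; "grip_width": finger opening in m; "grasp_force": force on a finger pad.
Only numpy, scipy, OpenCV 4.12 (cv2) and the standard library are available. Lean on these libraries where they do the work, as an engineer would, in place of code of your own. Each camera call takes 0.05 s, during which the arm holds its last target. There are 200 camera calls.

## Working session

There is one attempt and no reset: what is moved stays moved. The work goes in short steps, Python scripts to look and compute and a shell command to move; the robot and the scene stay as the last step left them, time stands still between calls to the robot, and variables do not carry over. Pictures are saved under pics/ and viewed, at most 10 in all, crops included, and the job is handed in when it is done.

```bash
ls; mkdir -p pics
python3 - <<'E'
from rig import arm, grab_frame, camera_params
import cv2,numpy as np
print(arm.grip_depth); o=arm.get_obs(); print({k:np.round(v,3) for k,v in o.items()})
for n in("top","scene"):
    f=grab_frame(n); cv2.imwrite(f"pics/{n}0.png",f[...,::-1])
    p=camera_params(n); print(n,np.round(p["mtx"],1).tolist(),np.round(p["extrinsics"],3).tolist())
E
```

```text
pics
0.0187
{'clock': np.float64(0.0), 'joint_positions': array([-1.325,  0.182,  1.608,  0.   ,  1.354, -0.206]), 'qd': array([-0.001, -0.   , -0.   ,  0.   , -0.   , -0.   ]), 'joint_torque': array([-2.0000e-03, -4.3387e+01, -3.4185e+01,  7.0000e-02,  3.9000e-02,
       -0.0000e+00]), 'tool_pos': array([ 0.251, -0.517,  0.238]), 'ee_rot': array([ 0.975,  0.224, -0.   , -0.001]), 'wrist_force': array([0.344, 0.431, 0.385]), 'wrist_torque': array([-0.013, -0.011, -0.04 ]), 'grasp_force': np.float64(0.0), 'grip_width': np.float64(0.088)}
top [[611.2, 0.0, 319.5], [0.0, 611.2, 240.3], [0.0, 0.0, 1.0]] [[0.023, -0.978, 0.209, 0.328], [-1.0, -0.023, 0.002, 0.073], [0.003, -0.209, -0.978, 1.418], [0.0, 0.0, 0.0, 1.0]]
scene [[492.7, 0.0, 320.4], [0.0, 492.7, 235.3], [0.0, 0.0, 1.0]] [[0.007, 0.66, -0.751, 1.363], [1.0, -0.02, -0.009, 0.048], [-0.021, -0.751, -0.66, 0.716], [0.0, 0.0, 0.0, 1.0]]
```

View pics/top0.png

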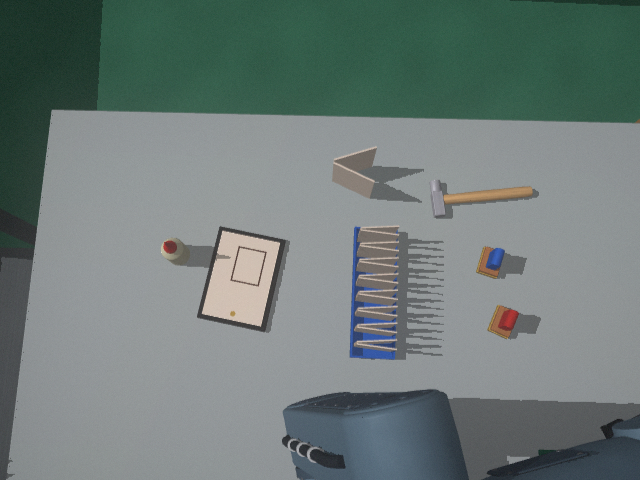

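View pics/scene0.png

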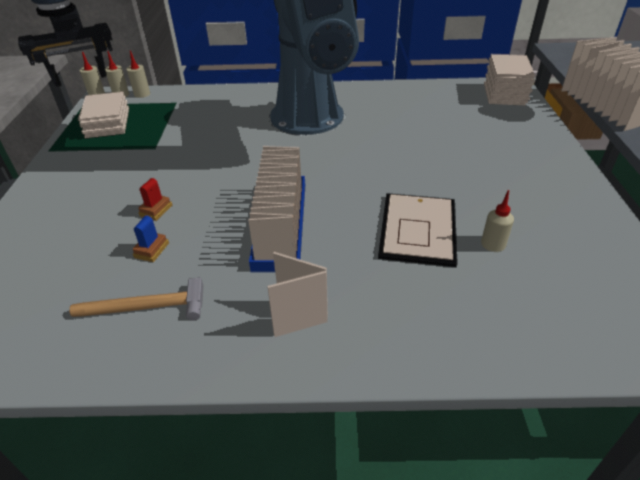

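Top view: red stamp near pixel (505,320), blue (491,262), printed frame around (248,266), row around (375,293), and glue at (173,250). The scene view agrees. Next I'll measure.

```bash
cat > h.py <<'E'
import numpy as np, cv2
from rig import arm, grab_frame, camera_params
def cast(p,uv,z):
    uv=np.atleast_2d(uv).astype(float); K,E=p["mtx"],p["extrinsics"]
    d=np.c_[(uv-[K[0][2],K[1][2]])/[K[0][0],K[1][1]],np.ones(len(uv))]@np.array(E)[:3,:3].T
    o=np.array(E)[:3,3]; return o+d*((z-o[2])/d[:,2])[:,None]
def rect(pts):
    (c,s,a)=cv2.minAreaRect((pts[:,:2]*1000).astype(np.float32)); 
    a=a if s[0]>=s[1] else a-90
    return np.round(np.array(c)/1000,4),np.round(sorted(s),1),round((a+90)%180-90,1)
def big(m,n=1):
    cs,_=cv2.findContours(m.astype(np.uint8),cv2.RETR_LIST,cv2.CHAIN_APPROX_NONE)
    return [c[:,0] for c in sorted(cs,key=cv2.contourArea,reverse=True)[:n]]
def hsv(f): return cv2.cvtColor(f,cv2.COLOR_RGB2HSV).astype(int)
E
python3 - <<'E'
from h import *
p=camera_params("top"); f=cv2.imread("pics/top0.png")[...,::-1].copy()
H=hsv(f)
box=lambda m,x0,y0,x1,y1:np.where((np.indices(m.shape)[1]>x0)&(np.indices(m.shape)[1]<x1)&(np.indices(m.shape)[0]>y0)&(np.indices(m.shape)[0]<y1),m,0)
v=H[...,2]
print("holder",rect(cast(p,big(box(v<60,190,215,295,335))[0],.012)))
for c in big(box(v>140,190,215,295,335)*1,4): print("cover?",rect(cast(p,c,.016)))
for c in big(box(v<120,225,240,272,292)*1,3): print("frame",rect(cast(p,c,.016)))
sat=H[...,1]; hue=H[...,0]
print("snap",[cast(p,c.mean(0),.016).round(4) for c in big(box((sat>130)&(v>90),220,300,250,325))])
red=((hue<6)|(hue>174))&(sat>150)&(v>60); blue=(hue>105)&(hue<130)&(sat>130)&(v>50); org=(hue>6)&(hue<25)&(sat>120)&(v>60)
print("red",rect(cast(p,big(box(red,480,290,530,345))[0],.07)))
print("blue",rect(cast(p,big(box(blue,470,240,530,285))[0],.07)))
print("rdie",rect(cast(p,big(box(org,480,290,530,345))[0],.02)))
print("bdie",rect(cast(p,big(box(org,470,240,515,285))[0],.02)))
print("tray",rect(cast(p,big(box(blue,340,215,410,365))[0],.03)))
print("row px", [cast(p,q,.125).round(3) for q in ([356,226],[398,226],[356,350],[398,350])])
print("glue",cast(p,[171,246],.14),"folder",cast(p,[[376,148],[372,196]],.13).round(3))
E
```

```text
holder (array([0.5851, 0.3229]), array([ 5. , 29.2]), -11.7)
cover? (array([0.5358, 0.2554]), array([138.7, 199.5]), -10.6)
cover? (array([0.5444, 0.2547]), array([243.5, 278.4]), 1.8)
cover? (array([0.5637, 0.2401]), array([71.6, 87.6]), -10.6)
cover? (array([0.5637, 0.2401]), array([60.8, 76.9]), -10.8)
frame (array([0.5175, 0.1875]), array([ 4.6, 23.2]), 2.3)
frame (array([0.5604, 0.2213]), array([28.2, 82.1]), -11.5)
frame (array([0.568 , 0.2623]), array([22.7, 82.3]), -12.3)
snap [array([[0.4537, 0.2711, 0.016 ]])]
red (array([ 0.4496, -0.3416]), array([29.3, 47.2]), -25.9)
blue (array([ 0.5858, -0.3191]), array([28.8, 49.3]), -18.1)
rdie (array([ 0.4489, -0.345 ]), array([49. , 62.9]), -23.8)
bdie (array([ 0.5859, -0.3207]), array([47.9, 63. ]), -17.8)
tray (array([ 0.5092, -0.0504]), array([100.4, 298. ]), -1.3)
row px [array([[ 0.638, -0.003,  0.125]]), array([[ 0.641, -0.094,  0.125]]), array([[ 0.373, -0.006,  0.125]]), array([[ 0.375, -0.094,  0.125]])]
glue [[0.58160875 0.39178085 0.14      ]] folder [[ 0.817 -0.045  0.13 ]
 [ 0.706 -0.037  0.13 ]]
```

The geometry checks out: the cover measures 139×200 and the frame's inside 61×77. The mark is at (0.5637, 0.2401) with yaw −10.7°, and it matches the cover-derived point. The red stamp is at about (0.449, −0.345), yaw about −24°. Next: hover over it and look with the wrist camera.

```bash
python3 -m inch '[[[1.24,1.08,-0.2,0,0,-3.1,1],[1.24,1.08,-0.2,0,0,-3.1,1],[1.24,1.08,-0.2,0,0,-3.1,1],[1.24,1.08,-0.2,0,0,-3.1,1],[1.24,1.08,-0.2,0,0,-3.1,1],[1.24,1.08,-0.2,0,0,-3.1,1],[1.24,1.08,-0.2,0,0,-3.1,1],[1.24,1.08,-0.2,0,0,-3.1,1]]]' && python3 -m inch '[[[1.24,1.08,-0.2,0,0,-3.1,1],[1.24,1.08,-0.2,0,0,-3.1,1],[1.24,1.08,-0.2,0,0,-3.1,1],[1.24,1.08,-0.2,0,0,-3.1,1],[1.24,1.08,-0.2,0,0,-3.1,1],[1.24,1.08,-0.2,0,0,-3.1,1],[1.24,1.08,-0.2,0,0,-3.1,1],[1.24,1.08,-0.2,0,0,-3.1,1]]]'
python3 - <<'E'
from h import *
p=camera_params("wrist"); f=grab_frame("wrist"); cv2.imwrite("pics/w1.png",f[...,::-1])
np.savez("w1.npz",mtx=p["mtx"],extrinsics=p["extrinsics"]); print(np.round(p["extrinsics"],3))
E
```

```text
clock: 0.77
tool_pos: [0.3507, -0.4301, 0.2222]
ee_rot: [1.0, 0.008, -0.0, -0.0]
wrist_force: [-0.3, 0.4, -0.9]
grip_width: 0.0879
grasp_force: 0.0
clock: 1.43
tool_pos: [0.4498, -0.3437, 0.2061]
ee_rot: [0.978, -0.207, -0.0, -0.0]
wrist_force: [0.2, 0.6, 0.1]
grip_width: 0.0878
grasp_force: 0.0
[[-0.405 -0.867 -0.289  0.525]
 [-0.914  0.384  0.129 -0.377]
 [-0.001  0.316 -0.949  0.353]
 [ 0.     0.     0.     1.   ]]
```

View pics/w1.png

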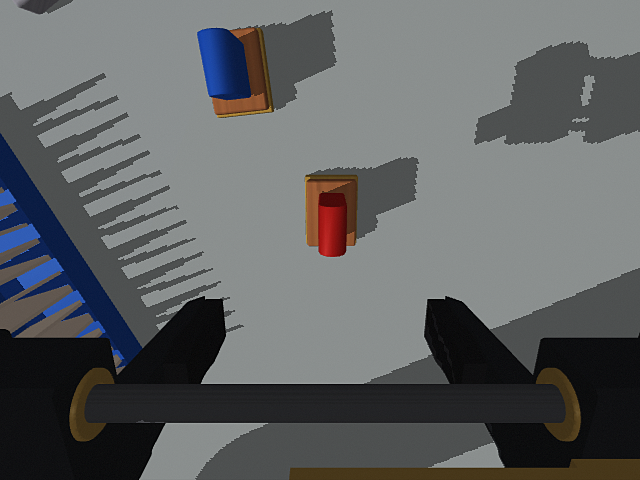

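The wrist view shows the red stamp at about (331,215), nearly square with the gripper, and the blue one clear at (235,70).

Run:
```python
from h import *
p=dict(np.load("w1.npz")); f=cv2.imread("pics/w1.png")[...,::-1].copy(); H=hsv(f)
h,s,v=H[...,0],H[...,1],H[...,2]
m=((h<25)|(h>174))&(s>110)&(v>50); m[:150]=0; m[270:]=0; m[:,:290]=0; m[:,375:]=0
u=m.astype(np.uint8)
# far edge: topmost per column; side edges: per row, upper rows
cols=np.arange(308,355); far=np.array([[c,np.argmax(u[:,c])-.5] for c in cols])
rows=np.arange(180,242); L=np.array([[np.argmax(u[r])-.5,r] for r in rows]); R=np.array([[639-np.argmax(u[r][::-1])+.5,r] for r in rows])
def line(uv,z):
    q=cast(p,uv,z)[:,:2]; vx,vy,x,y=cv2.fitLine(q.astype(np.float32),cv2.DIST_HUBER,0,1e-4,1e-4).ravel(); return np.array([x,y]),np.array([vx,vy])
out={}
for n,e in(("far",far),("L",L),("R",R)):
    c,d=line(e,.012 if n=="far" else .006 if 0 else .012); out[n]=(c,d); print(n,c.round(4),"ang",round(np.degrees(np.arctan2(d[1],d[0])),2))
# intersections
def X(a,b):
    t=np.linalg.solve(np.c_[a[1],-b[1]],b[0]-a[0]); return a[0]+t[0]*a[1]
A,B=X(out["far"],out["L"]),X(out["far"],out["R"]); print("corners",A,B,np.linalg.norm(A-B))
yd=(A-B)/np.linalg.norm(A-B); xd=np.array([yd[1],-yd[0]]); print("yaw",np.degrees(np.arctan2(xd[1],xd[0])),"centre",(A+B)/2-xd*.032)
red=m&((h<5)|(h>174))&(s>170); c=big(red)[0]; print("red",rect(cast(p,c,.075)))
rr=np.arange(212,245); Rl=np.array([[np.argmax(red[r])-.5,r] for r in rr]); Rr=np.array([[639-np.argmax(red[r][::-1])+.5,r] for r in rr])
for e in(Rl,Rr):
    c,d=line(e,.075); print(c.round(4),round(np.degrees(np.arctan2(d[1],d[0])),2))
o=arm.get_obs(); from scipy.spatial.transform import Rotation as Ro
M=Ro.from_quat(o["ee_rot"]).as_matrix(); print(o["tool_pos"],"tool x yaw",np.degrees(np.arctan2(M[1,0],M[0,0])), M[:,2].round(4))
```

```text
far [ 0.4794 -0.3633] ang 66.13
L [ 0.4585 -0.3279] ang -23.48
R [ 0.4448 -0.3741] ang -24.21
corners [ 0.4891421  -0.34124994] [ 0.46964666 -0.38530093] 0.048172206
yaw -23.872503 centre [ 0.45013204 -0.35032496]
red (array([ 0.452 , -0.3512]), array([21.6, 50. ]), -23.9)
[ 0.4572 -0.3413] -24.22
[ 0.4451 -0.36  ] -25.03
[ 0.45139571 -0.34162499  0.20572274] tool x yaw -23.976979616619342 [ 2.0e-04  2.3e-03 -1.0e+00]
```

Wrist measurement: centre (0.4501, −0.3503), yaw −23.9°, die width 48.2 mm (48 expected). I'll descend to TCP z ≈ 0.033.

```bash
python3 -m inch '[[[-0.05,-0.43,-1.5,0,0,0,1],[-0.05,-0.42,-1.5,0,0,0,1],[0,0,-1.7,0,0,0,1],[0,0,-1.7,0,0,0,1],[0,0,-1.7,0,0,0,1],[0,0,-1.6,0,0,0,1],[0,0,-1.3,0,0,0,1],[0,0,-1,0,0,0,1]]]' && python3 -m inch '[[[0,0,-1,0,0,0,1],[0,0,-1,0,0,0,1],[0,0,-1,0,0,0,1],[0,0,-0.8,0,0,0,1],[0,0,-0.5,0,0,0,1],[0,0,0,0,0,0,1],[0,0,0,0,0,0,1],[0,0,0,0,0,0,1]]]'
```

```text
clock: 2.15
tool_pos: [0.4478, -0.3526, 0.0851]
ee_rot: [0.979, -0.205, -0.001, -0.001]
wrist_force: [-0.2, 0.6, 0.2]
grip_width: 0.0882
grasp_force: 0.0
clock: 2.82
tool_pos: [0.4488, -0.3534, 0.0442]
ee_rot: [0.979, -0.205, 0.0, 0.0]
wrist_force: [-0.4, 0.3, 0.2]
grip_width: 0.0884
grasp_force: 0.0
```

```bash
python3 -m inch '[[[0.1,0.2,-0.4,0,0,0,1],[0,0,-0.4,0,0,0,1],[0,0,-0.3,0,0,0,1],[0,0,0,0,0,0,1],[0,0,0,0,0,0,1],[0,0,0,0,0,0,1],[0,0,0,0,0,0,1],[0,0,0,0,0,0,1]]]'
python3 - <<'E'
from h import *
p=camera_params("wrist"); f=grab_frame("wrist"); cv2.imwrite("pics/w2.png",f[...,::-1]); print(arm.get_obs()["tool_pos"])
E
```

```text
clock: 3.48
tool_pos: [0.4496, -0.3512, 0.0329]
ee_rot: [0.979, -0.205, 0.0, 0.0]
wrist_force: [-0.0, 0.2, 0.6]
grip_width: 0.0881
grasp_force: 0.0
[ 0.44953593 -0.35114442  0.03287535]
```

View pics/w2.png

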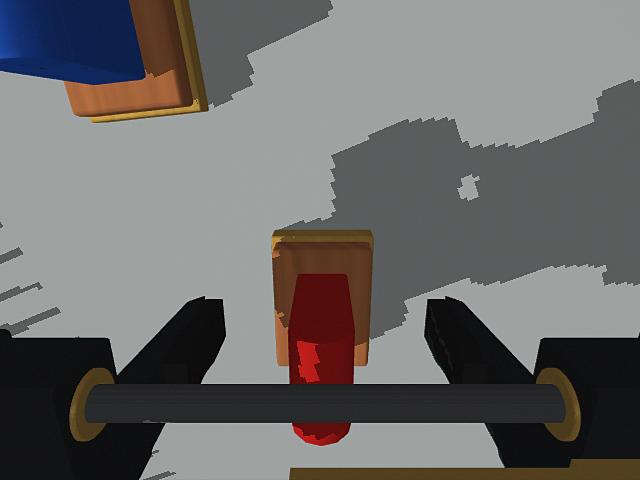

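The handle (289–355, centre 322) sits midway between the fingers at 225 and 426. Close on it.

```bash
python3 -m inch '[[[0,0,0,0,0,0,0.6],[0,0,0,0,0,0,0.5],[0,0,0,0,0,0,0.4],[0,0,0,0,0,0,0.35],[0,0,0,0,0,0,0.3],[0,0,0,0,0,0,0.25],[0,0,0,0,0,0,0.1],[0,0,0,0,0,0,0]]]' 40 && python3 -m inch '[[[0,0,0,0,0,0,0],[0,0,0,0,0,0,0],[0,0,0,0,0,0,0],[0,0,0,0,0,0,0],[0,0,0,0,0,0,0],[0,0,0,0,0,0,0],[0,0,0,0,0,0,0],[0,0,0,0,0,0,0]]]' 40
```

```text
clock: 4.2
tool_pos: [0.4495, -0.351, 0.0327]
ee_rot: [0.979, -0.205, -0.0, -0.0]
wrist_force: [-0.2, -0.4, -0.4]
grip_width: 0.037
grasp_force: 0.0
clock: 4.87
tool_pos: [0.4495, -0.3509, 0.0327]
ee_rot: [0.979, -0.205, -0.0, -0.0]
wrist_force: [1.4, 1.2, 0.6]
grip_width: 0.0215
grasp_force: 40.0
```

Held (21.5 mm wide, 40 N). Lift straight up.

```bash
python3 -m inch '[[[0,0,0.5,0,0,0,0],[0,0,1,0,0,0,0],[0,0,1.5,0,0,0,0],[0,0,1.5,0,0,0,0],[0,0,1.5,0,0,0,0],[0,0,1.5,0,0,0,0],[0,0,1.5,0,0,0,0],[0,0,1.5,0,0,0,0]]]' && python3 -m inch '[[[0,0,1.5,0,0,0,0],[0,0,1.5,0,0,0,0],[0,0,1.5,0,0,0,0],[0,0,1.5,0,0,0,0],[0,0,1.5,0,0,0,0],[0,0,1.2,0,0,0,0],[0,0,0.8,0,0,0,0],[0,0,0.4,0,0,0,0]]]'
python3 - <<'E'
from h import *
f=grab_frame("wrist"); g=grab_frame("scene"); cv2.imwrite("pics/w3.png",np.hstack([cv2.resize(f,(400,300)),g[40:340,0:400]])[...,::-1]); print(arm.get_obs()["tool_pos"])
E
```

```text
clock: 5.53
tool_pos: [0.4493, -0.3511, 0.1391]
ee_rot: [0.979, -0.205, 0.0, 0.0]
wrist_force: [0.9, -0.4, -4.0]
grip_width: 0.0217
grasp_force: 40.0
clock: 6.2
tool_pos: [0.4497, -0.3514, 0.2383]
ee_rot: [0.979, -0.205, 0.001, 0.001]
wrist_force: [0.2, -0.3, -2.9]
grip_width: 0.0218
grasp_force: 40.0
[ 0.44954586 -0.35118834  0.23730734]
```

View pics/w3.png

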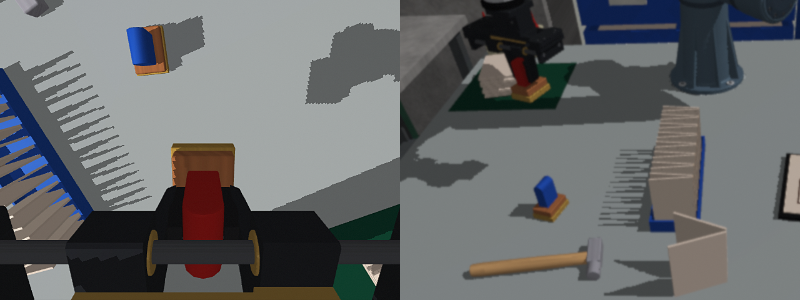

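Held firmly and the pose in the wrist view is unchanged (brass edge at the same row). The underside is about 0.20 m up, clear of the 0.125 m row. Traverse.

```bash
python3 -m inch '[[[0.2,1,0,0,0,0.22,0],[0.35,1.8,0,0,0,0.4,0],[0.48,2.5,0,0,0,0.55,0],[0.48,2.5,0,0,0,0.55,0],[0.48,2.5,0,0,0,0.55,0],[0.48,2.5,0,0,0,0.55,0],[0.48,2.5,0,0,0,0.55,0],[0.48,2.5,0,0,0,0.55,0]]]' && python3 -m inch '[[[0.5,2.6,0,0,0,0.58,0],[0.5,2.6,0,0,0,0.58,0],[0.5,2.6,0,0,0,0.58,0],[0.5,2.6,0,0,0,0.58,0],[0.5,2.6,0,0,0,0.58,0],[0.5,2.6,0,0,0,0.58,0],[0.5,2.6,0,0,0,0.58,0],[0.5,2.6,0,0,0,0.58,0]]]' && python3 -m inch '[[[0.5,2.6,0,0,0,0.58,0],[0.5,2.6,0,0,0,0.58,0],[0.5,2.6,0,0,0,0.58,0],[0.5,2.6,0,0,0,0.58,0],[0.5,2.6,0,0,0,0.58,0],[0.5,2.6,0,0,0,0.58,0],[0.4,2,0,0,0,0.45,0],[0.25,1.2,0,0,0,0.3,0]]]' && python3 -m inch '[[[0.2,1,0,0,0,0.2,0],[0.1,0.7,0,0,0,0.2,0],[0,0,0,0,0,0,0],[0,0,0,0,0,0,0],[0,0,0,0,0,0,0],[0,0,0,0,0,0,0],[0,0,0,0,0,0,0],[0,0,0,0,0,0,0]]]'
python3 - <<'E'
from h import *
p=camera_params("wrist"); f=grab_frame("wrist"); cv2.imwrite("pics/w4.png",f[...,::-1]); np.savez("w4.npz",mtx=p["mtx"],extrinsics=p["extrinsics"])
o=arm.get_obs(); print(o["tool_pos"],o["ee_rot"])
E
```

```text
clock: 6.97
tool_pos: [0.4831, -0.1707, 0.2355]
ee_rot: [0.985, -0.172, -0.001, -0.001]
wrist_force: [1.0, -0.7, -2.5]
grip_width: 0.0218
grasp_force: 40.0
clock: 7.63
tool_pos: [0.5228, 0.0371, 0.2355]
ee_rot: [0.991, -0.131, -0.001, -0.0]
wrist_force: [0.1, -0.4, -3.0]
grip_width: 0.0216
grasp_force: 40.0
clock: 8.3
tool_pos: [0.5591, 0.2256, 0.2353]
ee_rot: [0.996, -0.094, -0.001, -0.0]
wrist_force: [-0.2, -0.5, -2.7]
grip_width: 0.0216
grasp_force: 40.0
clock: 8.97
tool_pos: [0.5634, 0.2394, 0.2369]
ee_rot: [0.996, -0.092, 0.0, 0.0]
wrist_force: [-0.3, 0.1, -3.0]
grip_width: 0.0216
grasp_force: 40.0
[0.5633304  0.2395206  0.23681482] [ 9.95753116e-01 -9.20637147e-02  6.48921173e-05  1.36229155e-06]
```

View pics/w4.png

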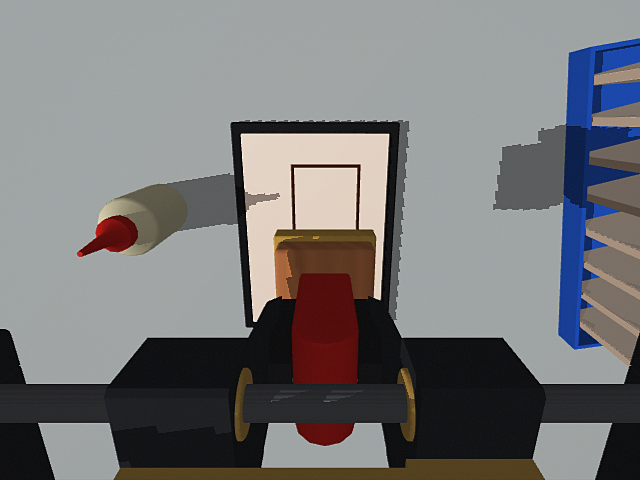

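The wrist view has the stamp at x 275–376 with its brass lower edge at row 231. The frame's far part shows at x 291–360, row 166. I'll measure the die against w2 (standing, level) and against the frame.

```bash
cat > m.py <<'E'
from h import *
from scipy.spatial.transform import Rotation as Ro
def line(q):
    vx,vy,x,y=cv2.fitLine(np.asarray(q,np.float32),cv2.DIST_HUBER,0,1e-5,1e-5).ravel().astype(float); return np.array([x,y]),np.array([vx,vy])
def X(a,b):
    t=np.linalg.solve(np.c_[a[1],-b[1]],b[0]-a[0]); return a[0]+t[0]*a[1]
def ang(d): return np.degrees(np.arctan(d[1]/d[0]))
def die(f,r0=215,w=10):   # px corners: far lower edge, far upper brass edge width
    H=hsv(f); m=(H[...,0]>4)&(H[...,0]<32)&(H[...,1]>120)&(H[...,2]>50); m[:r0]=0;m[300:]=0;m[:,:255]=0;m[:,395:]=0
    far=np.array([[c,np.argmax(m[:,c])-.5] for c in range(285,365)])
    rows=range(235,240)
    L=np.median([np.argmax(m[r])-.5 for r in rows]); R=np.median([639.5-np.argmax(m[r][::-1]) for r in rows])
    c,d=line(far); return c[1]+(320-c[0])*d[1]/d[0],ang(d),L,R,far
E
python3 - <<'E'
from m import *
for n in("w2","w4"):
    f=cv2.imread(f"pics/{n}.png")[...,::-1].copy(); print(n,[np.round(x,2) for x in die(f)[:4]])
p=dict(np.load("w4.npz")); zb=.2368-.0327
far=die(f)[4]; c,d=line(cast(p,far,zb)[:,:2]); print("die far mid",c,"edge yaw-90",ang(d))
_,_,L,R,_=die(f); q=cast(p,[[L,237],[R,237]],zb+.006)[:,:2]; print("die width",np.linalg.norm(q[0]-q[1]),"mid",q.mean(0))
v=hsv(f)[...,2]; g=f.astype(int).sum(2)
# frame inner & outer: dark line centroid
def cen(a,i0): w=np.clip(np.median(a)-a-60,0,None); return i0+(w*np.arange(len(a))).sum()/w.sum()
rows=range(175,222)
fl=np.array([[cen(g[r,284:302],284),r] for r in rows]); fr=np.array([[cen(g[r,349:369],349),r] for r in rows])
ft=np.array([[c,cen(g[158:175,c],158)] for c in range(300,352)])
l,r,t=[line(cast(p,e,.016)[:,:2]) for e in(fl,fr,ft)]
A,B=X(l,t),X(r,t); print("frame corners",A,B,"w(64)",np.linalg.norm(A-B)*1e3,"angles",ang(l[1]),ang(r[1]),ang(t[1])-90)
y=(A-B)/np.linalg.norm(A-B); x=np.array([y[1],-y[0]]); print("mark",(A+B)/2-x*.040)
o=arm.get_obs();M=Ro.from_quat(o["ee_rot"]).as_matrix();print("tool yaw",np.degrees(np.arctan2(M[1,0],M[0,0])),M[:,2])
xd=np.array([d[1],-d[0]])*np.sign(d[1]); 
e=np.linalg.norm; mid=q.mean(0); yt=np.array([-xd[1],xd[0]])
dc=yt*(mid@yt)+xd*(c@xd-.032); print("die centre",dc,"die yaw",np.degrees(np.arctan2(xd[1],xd[0])))
E
```

```text
w2 [np.float64(229.5), np.float64(0.0), np.float64(270.5), np.float64(372.5)]
w4 [np.float64(229.5), np.float64(0.0), np.float64(273.5), np.float64(375.5)]
die far mid [0.59308338 0.23389849] edge yaw-90 79.415285060206
die width 0.04932335622991576 mid [0.59101514 0.23392952]
frame corners [0.60833641 0.26267458] [0.59653546 0.19953413] w(64) 64.23378426216061 angles -10.60937190810764 -10.67979404612322 -10.586449254759174
mark [0.56311678 0.23845311]
tool yaw -10.56468455051797 [ 1.28982221e-04 -1.46614309e-05 -9.99999992e-01]
die centre [0.56156367 0.23943306] die yaw -10.584714939793997
```

The die matches its standing pose (level), its yaw of −10.58° matches the frame's −10.62°, and it sits about 1.7 mm short along x. I'll correct that and lower to about 3 cm above the cover, then recheck.

```bash
python3 -m inch '[[[0.09,0,-0.6,0,0,0,0],[0.09,0,-1.2,0,0,0,0],[0,0,-1.4,0,0,0,0],[0,0,-1.4,0,0,0,0],[0,0,-1.4,0,0,0,0],[0,0,-1.4,0,0,0,0],[0,0,-1.2,0,0,0,0],[0,0,-1.2,0,0,0,0]]]' && python3 -m inch '[[[0,0,-1.2,0,0,0,0],[0,0,-1.2,0,0,0,0],[0,0,-1.2,0,0,0,0],[0,0,-0.9,0,0,0,0],[0,0,-0.6,0,0,0,0],[0,0,-0.4,0,0,0,0],[0,0,0,0,0,0,0],[0,0,0,0,0,0,0]]]' && python3 -m inch '[[[0,0,0,0,0,0,0],[0,0,0,0,0,0,0],[0,0,0,0,0,0,0],[0,0,0,0,0,0,0],[0,0,0,0,0,0,0],[0,0,0,0,0,0,0],[0,0,0,0,0,0,0],[0,0,0,0,0,0,0]]]'
python3 - <<'E'
from h import *
p=camera_params("wrist"); f=grab_frame("wrist"); cv2.imwrite("pics/w5.png",f[...,::-1]); np.savez("w5.npz",mtx=p["mtx"],extrinsics=p["extrinsics"])
o=arm.get_obs(); print(o["tool_pos"],o["ee_rot"])
E
```

```text
clock: 9.68
tool_pos: [0.5645, 0.2399, 0.1368]
ee_rot: [0.996, -0.092, -0.001, 0.0]
wrist_force: [0.4, -0.1, -2.4]
grip_width: 0.0216
grasp_force: 40.0
clock: 10.35
tool_pos: [0.5653, 0.24, 0.0839]
ee_rot: [0.996, -0.092, 0.0, -0.0]
wrist_force: [0.8, 0.7, -2.6]
grip_width: 0.0216
grasp_force: 40.0
clock: 11.02
tool_pos: [0.565, 0.24, 0.0837]
ee_rot: [0.996, -0.092, -0.0, 0.0]
wrist_force: [-0.7, 0.6, -3.1]
grip_width: 0.0214
grasp_force: 40.0
[0.56504891 0.23999084 0.08372036] [ 9.95786203e-01 -9.17051711e-02 -1.06271325e-06  8.33557241e-07]
```

View pics/w5.png

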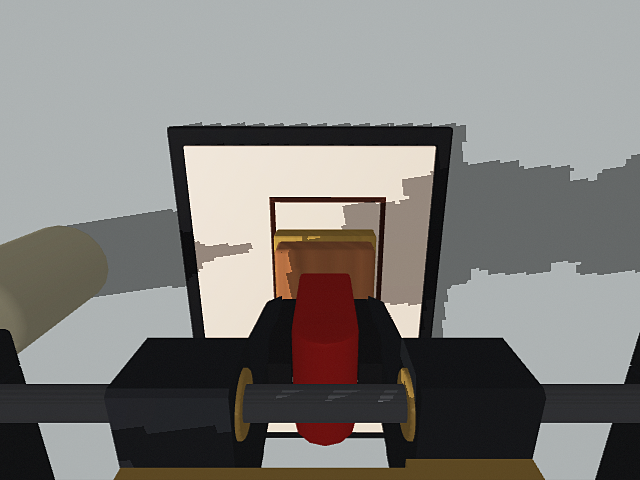

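The far frame corners sit at about (271,199) and (384,199), with the die at 274–376, lower edge at row 229. Remeasure.

```bash
cat > k.py <<'E'
from m import *
import sys
n,zt,rt,rb,xl,xr=sys.argv[1],*map(float,sys.argv[2:]); rt,rb,xl,xr=map(int,(rt,rb,xl,xr))
f=cv2.imread(f"pics/{n}.png")[...,::-1].copy(); p=dict(np.load(n+".npz")); zb=zt-.0327
_,_,L,R,far=die(f,225); c,d=line(cast(p,far,zb)[:,:2]); q=cast(p,[[L,237],[R,237]],zb+.006)[:,:2]
print("px",L,R,"die width",np.linalg.norm(q[0]-q[1])*1e3)
xd=np.array([d[1],-d[0]])*np.sign(d[1]); yt=np.array([-xd[1],xd[0]]); mid=q.mean(0)
dc=yt*(mid@yt)+xd*(c@xd-.032); print("die centre",dc,"yaw",ang(xd))
g=f.astype(float).sum(2)
def cen(a,i0): w=np.where(a<200,200-a,0); return i0+(w*np.arange(len(a))).sum()/w.sum() if w.sum()>0 else np.nan
h=9
fl=np.array([[cen(g[r,xl-h:xl+h],xl-h),r] for r in range(rt+6,rb)]); fr=np.array([[cen(g[r,xr-h:xr+h],xr-h),r] for r in range(rt+6,rb)])
ft=np.array([[k,cen(g[rt-h:rt+h,k],rt-h)] for k in range(xl+8,xr-8)])
l,r,t=[line(cast(p,e[~np.isnan(e).any(1)],.016)[:,:2]) for e in(fl,fr,ft)]
A,B=X(l,t),X(r,t); y=(A-B)/np.linalg.norm(A-B); x=np.array([y[1],-y[0]]); mk=(A+B)/2-x*.040
print("frame w(64)",np.linalg.norm(A-B)*1e3,"yaws",ang(l[1]),ang(r[1]),ang(x),"mark",mk)
e=mk-dc; print("move xy cm",e*100,"in frame axes mm",e@x*1e3,e@y*1e3)
E
python3 k.py w5 .0837 199 226 271 384
```

```text
px 272.5 375.5 die width 49.79372986384513
die centre [0.56329558 0.240262  ] yaw -10.533638554076582
frame w(64) 63.83534959897501 yaws -12.111904200007814 -9.607668298065951 -11.027870983107363 mark [0.56318801 0.23861639]
move xy cm [-0.01075756 -0.16456054] in frame axes mm 0.2091929126672948 -1.6357957736739857
```

```bash
python3 -m inch '[[[0,-0.06,-0.3,0,0,0,0],[0,-0.06,-0.4,0,0,0,0],[0,0,-0.4,0,0,0,0],[0,0,-0.3,0,0,0,0],[0,0,-0.3,0,0,0,0],[0,0,-0.2,0,0,0,0],[0,0,0,0,0,0,0],[0,0,0,0,0,0,0]]]' && python3 -m inch '[[[0,0,-0.1,0,0,0,0],[0,0,-0.1,0,0,0,0],[0,0,0,0,0,0,0],[0,0,0,0,0,0,0],[0,0,0,0,0,0,0],[0,0,0,0,0,0,0],[0,0,0,0,0,0,0],[0,0,0,0,0,0,0]]]'
python3 - <<'E'
from h import *
p=camera_params("wrist"); f=grab_frame("wrist"); cv2.imwrite("pics/w6.png",f[...,::-1]); np.savez("w6.npz",mtx=p["mtx"],extrinsics=p["extrinsics"])
o=arm.get_obs(); print(o["tool_pos"],o["ee_rot"])
g=grab_frame("scene"); cv2.imwrite("pics/s6.png",g[...,::-1]); t=grab_frame("top"); cv2.imwrite("pics/t6.png",t[...,::-1])
c=cv2.resize(g[150:270,360:520],(640,480),interpolation=cv2.INTER_CUBIC); cv2.imwrite("pics/s6c.png",c[...,::-1])
E
```

```text
clock: 11.73
tool_pos: [0.565, 0.2388, 0.0645]
ee_rot: [0.996, -0.092, -0.0, 0.0]
wrist_force: [0.8, 0.4, -2.3]
grip_width: 0.022
grasp_force: 40.0
clock: 12.4
tool_pos: [0.5651, 0.2388, 0.0628]
ee_rot: [0.996, -0.092, 0.0, -0.0]
wrist_force: [-0.1, 0.6, -3.3]
grip_width: 0.0215
grasp_force: 40.0
[0.56506868 0.23878816 0.06273502] [ 9.95785420e-01 -9.17136692e-02  2.06779906e-05 -1.55614889e-06]
```

View pics/w6.png

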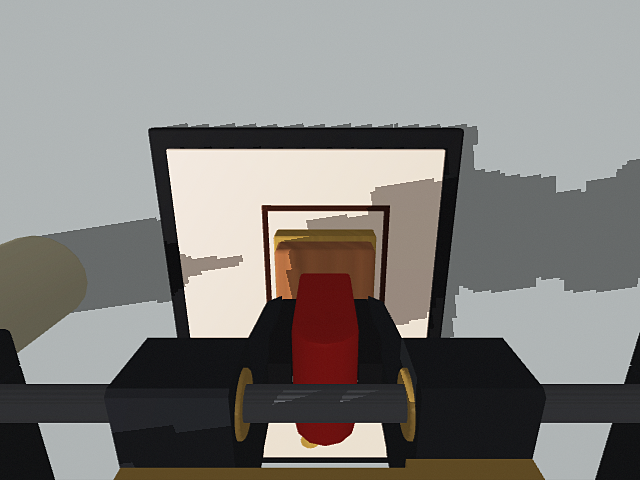

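View pics/s6c.png

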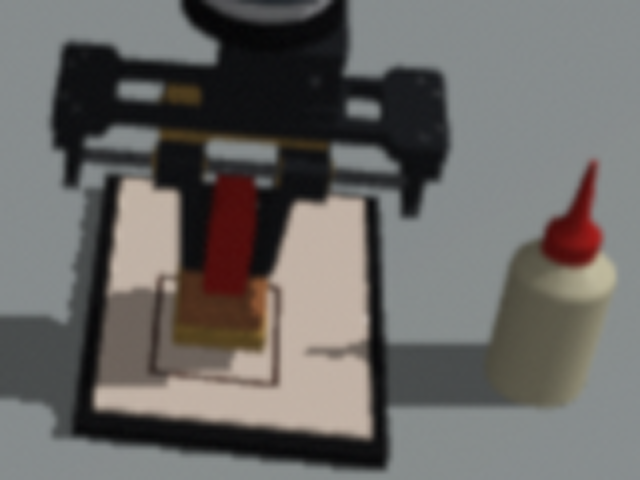

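The frame lies around the die with even side gaps in the wrist view (line at 265/387 against die 274–376), and everything is clear. Final measurement:

```bash
python3 k.py w6 .0627 208 258 266 387
python3 - <<'E'
from m import *
# independent view: die far lower edge vs frame in scene camera
p=camera_params("scene"); f=cv2.imread("pics/s6.png")[...,::-1].copy()
o=lambda u,v:(360+u/4,150+v/4)
for n,uv,z in(("die far-lower corners",[o(174,342),o(265,350)],.030),("frame far corners",[o(154,372),o(277,384)],.016)):
    q=cast(p,uv,z); print(n,q.round(4).tolist(),q.mean(0)[:2].round(4),np.linalg.norm(q[0]-q[1]))
E
```

```text
px 264.5 375.5 die width 53.67681842226214
die centre [0.56367784 0.24097606] yaw -10.532825418931324
frame w(64) 64.19786785410051 yaws -10.890062214578988 -10.617909214000035 -10.562912128865081 mark [0.56297868 0.2383453 ]
move xy cm [-0.06991591 -0.26307526] in frame axes mm -0.20505473568210147 -2.714338772178516
die far-lower corners [[0.5887, 0.2128, 0.03], [0.5964, 0.2591, 0.03]] [0.5925 0.2359] 0.0469491091740475
frame far corners [[0.5963, 0.2025, 0.016], [0.6075, 0.2651, 0.016]] [0.6019 0.2338] 0.06362830650762698
```

The left die edge picked up the frame line (264.5 instead of 273.5). Corrected, the remaining error is about 0.5 mm in y and 0.2 mm in x, and the scene view agrees to 0.3 mm. Final lowering to a 10 mm gap.

```bash
python3 -m inch '[[[0,-0.04,-0.1,0,0,0,0],[0,0,-0.1,0,0,0,0],[0,0,-0.1,0,0,0,0],[0,0,-0.07,0,0,0,0],[0,0,0,0,0,0,0],[0,0,0,0,0,0,0],[0,0,0,0,0,0,0],[0,0,0,0,0,0,0]]]' && python3 -m inch '[[[0,0,0,0,0,0,0],[0,0,0,0,0,0,0],[0,0,0,0,0,0,0],[0,0,0,0,0,0,0],[0,0,0,0,0,0,0],[0,0,0,0,0,0,0],[0,0,0,0,0,0,0],[0,0,0,0,0,0,0]]]'
python3 - <<'E'
from m import *
p=camera_params("wrist"); f=grab_frame("wrist")
cv2.imwrite("pics/w7.png",f[...,::-1]); np.savez("w7.npz",mtx=p["mtx"],extrinsics=p["extrinsics"])
o=arm.get_obs(); print(o["tool_pos"],abs(o["qd"]).max(),o["wrist_force"])
E
sed -i 's/^_,_,L,R,far=.*225);/_,_,L,R,far=die(f,225); L=R-102;/' k.py; python3 k.py w7 .059 209 255 265 387
```

```text
clock: 13.22
tool_pos: [0.5651, 0.2384, 0.059]
ee_rot: [0.996, -0.092, 0.0, -0.0]
wrist_force: [-1.5, 0.5, -2.7]
grip_width: 0.0214
grasp_force: 40.0
clock: 13.88
tool_pos: [0.565, 0.2384, 0.059]
ee_rot: [0.996, -0.092, -0.0, -0.0]
wrist_force: [0.5, -0.3, -3.2]
grip_width: 0.0219
grasp_force: 40.0
[0.56504053 0.23838269 0.05899157] 0.0014539792345823954 [ 0.62118529 -0.1153517  -2.37331535]
px 273.5 375.5 die width 49.30836315066883
die centre [0.56326098 0.23842554] yaw -10.533460236795872
frame w(64) 64.22475444396954 yaws -10.842686688728662 -10.60519566640345 -10.912085343306897 mark [0.56313212 0.23857443]
move xy cm [-0.01288568  0.01488905] in frame axes mm -0.15471223113749288 0.12180548605063567
```

The die is within 0.2 mm and 0.4° of the frame, the gap is about 10 mm, and the arm is still. Handing in.

```bash
python3 -c "
from rig import arm
print(arm.finish_job())"
```

```text
the job is handed in; nothing more can be done
None
```

I handed the job in with the red stamp held still and level about 10 mm above the notebook cover, within about 0.2 mm and 0.4° of the printed frame by my last wrist-camera measurement, after 13.9 s on the robot's clock, with no sign of contact with the cover or the row.

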